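Sweep the carrot rounds into the board's catch tray

TASK

Four carrot rounds have been cut on the chopping board; clear them into the catch tray under its right-hand end by pushing and sweeping with the shut fingers only: no round may be gripped, squashed or picked up. Push the half-open tray fully out with a fingertip behind its front plate, sweep all four rounds along the board and over its edge into the tray, then push the tray fully home under the board. Leave the uncut rest of the carrot, the knife, and the pepper shaker, mug and tin round the board where they are.

Things in the scene. Friction and masses are not known exactly. Their poses are not given: they have to be found in the camera images.
- board: Bamboo chopping board on low side rails, 260 (x) by 300 (y) mm, fixed to the worktop. Origin: centre of its underside, on the worktop. Its flat top is 66 mm above the worktop. Its y axis runs along its long side; a catch tray slides out from under its -y end (right-hand end seen from the robot). The dark line round the other three sides is flush. At yaw 0 the axes are the world's.
- board_edge (a point): Middle of the top edge of the board's tray end (board frame: y = -150 mm, z = 66 mm; the board is 18 mm thick here). What is pushed over this edge falls into the tray when that is out. The gap open from above between this end of the board and the tray's steel end wall is the tray value less 3 mm: at least 55 mm at the start.
- tray (a joint): How far the catch tray is out, in m: 0 = fully home under the board, 0.135 = fully out, at its stop. It slides along the board's -y axis, takes about 2 N to move and stays where it is left; at the start it stands 58 to 85 mm out. It can be pushed out by a fingertip put down into the gap, and home from outside, on its front plate.
- tray_front (a point): Middle of the top edge of the tray's wooden front plate; travels with the tray. The plate is 260 mm wide (board x), 12 mm thick (board y; this point is mid-thickness), from 7 to 47 mm above the worktop, with a 3 mm steel wall on its board side, up to 46 mm. With the tray home the plate stands 12 mm proud of the board's end.
- tray_floor (a point): Centre of the inner floor of the steel tray, 10 mm above the worktop; it travels with the tray; axes as the board's. Inside the tray measures 210 (x) by 259 (y) mm, 36 mm deep, open on top where it stands out from the board.
- round_1: Loose carrot round 1, an orange disc of 38 mm diameter and 12 mm thickness, about 13 g, lying flat on the board. Origin: centre of its underside.
- round_2: Loose carrot round 2, an orange disc of 36 mm diameter and 12 mm thickness, about 13 g, lying flat on the board. Origin: centre of its underside.
- round_3: Loose carrot round 3, an orange disc of 35 mm diameter and 12 mm thickness, about 13 g, lying flat on the board. Origin: centre of its underside.
- round_4: Loose carrot round 4, an orange disc of 34 mm diameter and 12 mm thickness, about 13 g, lying flat on the board. Origin: centre of its underside.
- knife: Kitchen knife lying flat on the board near its far (+x) long edge: black handle 22 by 104 by 16 mm on its +y side, blade 140 mm to -y. Loose, to be left alone. Origin: underside, where handle and blade meet; its y axis runs from blade to handle.
- carrot_rest: Uncut rest of the carrot, tapered, 123 mm long and up to 33 mm thick, lying on the board between the rounds and the knife, roughly along the board's y. Loose, to be left alone. Origin: underside, 60 mm from the thick cut end, which is at its -y; the tip is at its +y.
- pepper: Glass shaker with a grey domed cap, 44 mm diameter, 90 mm high, standing on the worktop. To be left alone. Origin: centre of its underside.
- mug: White mug with blue dots, 92 by 127 mm over the handle, 93 mm high, standing on the worktop. To be left alone. Origin: its underside.
- tin: Green and gold tin, 75 mm diameter, 58 mm high, standing on the worktop behind the board. To be left alone. Origin: centre of its underside.
Mind the look-alikes: they are no part of the job. Leave any green or purple look-alike of the round_1 alone.

How it is judged:
On the way, in this order (a step that is already met when the one before it is completed fails the run):
1. the tray is pushed fully out (at least 120 of its 135 mm), before any round has left the board (value of joint tray above 0.12 m and height (world z) of each of round_1, round_2, round_3, round_4 above 0.055 m), for 0.1 s.
2. all four rounds lie in the tray while it is still out (x of round_1 in the frame of tray_floor between -0.112 and 0.112 m and y of round_1 in the frame of tray_floor between -0.135 and 0.135 m and z of round_1 in the frame of tray_floor between -0.004 and 0.034 m and x of round_2 in the frame of tray_floor between -0.112 and 0.112 m and y of round_2 in the frame of tray_floor between -0.135 and 0.135 m and z of round_2 in the frame of tray_floor between -0.004 and 0.034 m and x of round_3 in the frame of tray_floor between -0.112 and 0.112 m and y of round_3 in the frame of tray_floor between -0.135 and 0.135 m and z of round_3 in the frame of tray_floor between -0.004 and 0.034 m and x of round_4 in the frame of tray_floor between -0.112 and 0.112 m and y of round_4 in the frame of tray_floor between -0.135 and 0.135 m and z of round_4 in the frame of tray_floor between -0.004 and 0.034 m and value of joint tray above 0.05 m), for 0.2 s.
3. the tray is pushed home (value of joint tray below 0.006 m), for 0.2 s.
At the end, for the whole second after the job is handed in: All four rounds lie inside the tray, the tray is within 6 mm of fully home, and the knife, carrot rest, pepper shaker, mug and tin are within 20 mm of where they began (x of round_1 in the frame of tray_floor between -0.112 and 0.112 m and y of round_1 in the frame of tray_floor between -0.135 and 0.135 m and z of round_1 in the frame of tray_floor between -0.004 and 0.034 m and x of round_2 in the frame of tray_floor between -0.112 and 0.112 m and y of round_2 in the frame of tray_floor between -0.135 and 0.135 m and z of round_2 in the frame of tray_floor between -0.004 and 0.034 m and x of round_3 in the frame of tray_floor between -0.112 and 0.112 m and y of round_3 in the frame of tray_floor between -0.135 and 0.135 m and z of round_3 in the frame of tray_floor between -0.004 and 0.034 m and x of round_4 in the frame of tray_floor between -0.112 and 0.112 m and y of round_4 in the frame of tray_floor between -0.135 and 0.135 m and z of round_4 in the frame of tray_floor between -0.004 and 0.034 m and value of joint tray below 0.006 m and distance of each of knife, carrot_rest, pepper, mug, tin from where it was at the start of the episode below 0.02 m); the robot touches nothing.
It fails at once if a round is gripped or squashed (over 15 N between it and the fingers) (contact force between the fingers and round_1 above 15 N or contact force between the fingers and round_2 above 15 N or contact force between the fingers and round_3 above 15 N or contact force between the fingers and round_4 above 15 N).
It fails at once if a round is lifted more than about 16 mm off the board (height (world z) of any of round_1, round_2, round_3, round_4 above 0.095 m).
It fails at once if the knife, the carrot rest, the pepper shaker, the mug or the tin is moved more than 20 mm (distance of any of knife, carrot_rest, pepper, mug, tin from where it was at the start of the episode above 0.02 m).
It also fails if it takes over 64 s, if anything falls off the work surface, if the arm or the gripper's body presses on something with over 40 N, if the wrist force passes 120 N, or if a joint passes its speed limit or range.

ROBOT

A 7-joint arm with a two-finger parallel gripper is mounted at the origin on a cart in front of the work surface, level with it; the furniture and walls round the work are solid. World frame = base frame: x ahead of the robot, y to its left, z up, the work surface at z = 0. Lengths are in m, angles in rad, forces in N, time in s.
With the tool pointing down it reaches from about 0.375 to 0.925 m from the base axis. Payload 3.1 kg.
Tool frame: the origin (TCP) lies between the finger pads; the fingertips stand 17 mm ahead of it and the grasp point (between the pads) lies 2 mm behind it; z points along the fingers, y is the line along which they close (so a half turn about z gives the same grasp; the last joint's range is limited). The gripper opens to 85 mm and grips with 20 to 120 N. Pads are 22 mm wide; open, the fingers measure 114 mm over their backs; the gripper's body (76 mm by 85 mm) begins 54 mm behind the grasp point. The pads swing forward as they close: fully open they stand 13 mm farther back than shut.
Start: joints at [1.225, 0.383, 0.044, 1.598, -0.018, 1.161, -0.05], TCP at [0.159, -0.63, 0.248] pointing down, gripper open.
Joint ranges: [-2.61, 2.61], [-0.41, 2.15], [-1.48, 1.57], [0, 2.5], [-1.57, 4.71], [0.05, 1.97], [-2.85, 2.85]. Speed limits (rad/s): [2.79, 2.79, 3.14, 3.14, 3.14, 3.14, 3.14].

INTERFACE

Orientations are given as a unit quaternion [w, x, y, z].
In Python, from cell import robot, get_image, ticket gives the robot as it stands. The module is installed in compiled form; this text tells all that it offers.
- The arm moves only by the shell command python3 -m jog 'ROWS' [FORCE]. ROWS is JSON, a list of rows, each an object with "linear": the shift along the tool's x, y, z in mm, a list of three; "delta_rot": the turn, a rotation vector about the tool's x, y, z in degrees, a list of three; "grip": the opening, from -1 (shut) to 1 (fully open). A call has 1 to 10 rows; each row shifts and turns the commanded pose from where the row before left it, along the tool's axes as they then stand; what a row does not reach is not made up. A row lasts 1/10 s, in which the tool goes at most 50 mm and 8.59 degrees, less where a joint would pass 70% of its speed; a pose out of reach is approached as far as the arm can. A call is refused whole if a number of a shift passes 50 or a number of a turn 8.59, either way. A call with a gripper value outside its range is refused whole. The fingers move at their own pace and stop on an object; FORCE is the grip in N (left out, the last holds). Time passes only in rows, so rows that do not move let the fingers close. It gives the time, the measured TCP pose, the force, the opening and the grip force at its end, in the units of the state.
- robot.read_state(): the state, without advancing time (a new reading comes with each control period).
- get_image(name): name is "scene" or "top" or "wrist"; returns a dict with "frame" (480x640x3 uint8, blue, green, red), "depth" (480x640 float32, m along the optical axis (not along the pixel's ray), 0 where there is no reading), "intrinsics" (3x3 intrinsics, pixels), "R" (3x3) and "t" (3): a world point X has camera coordinates R X + t. Camera axes: x right, y down, z forward; pixel columns grow to the right and rows downward; lengths in m; the calibration is good to about 2 mm. The wrist camera is an equidistant fisheye: a pixel r from the principal point sees the ray r / f radians off the axis. A picture is of the moment at which its call begins.
- ticket.finish_job(): hands the job in; it is judged then, once.
The state is a dict: "time": time; "qpos": joint angles; "qd": joint speeds; "joint_efforts": joint torques, N m; "tcp_pos": TCP position; "ee_rot": TCP orientation; "ft_force": force on the tool from outside, world axes, zero at the start; "torque": the same for the moment, N m; "grip_width": finger opening in m; "grasp_force": force on a finger pad.
Only numpy, scipy, OpenCV 4.12 (cv2) and the standard library are available. Lean on these libraries where they do the work, as an engineer would, in place of code of your own. Each camera call takes 0.05 s, during which the arm holds its last target. There are 200 camera calls.

## Working session

There is one attempt and no reset: what is moved stays moved. The work goes in short steps, Python scripts to look and compute and a shell command to move; the robot and the scene stay as the last step left them, time stands still between calls to the robot, and variables do not carry over. Pictures are saved under pics/ and viewed, at most 10 in all, crops included, and the job is handed in when it is done.

```bash
mkdir -p pics
python3 - <<'E'
from cell import robot,get_image
import cv2,numpy as np
s=robot.read_state();print({k:np.round(s[k],3) for k in('time','tcp_pos','ee_rot','ft_force','grip_width')})
for n in('scene','top'):
    d=get_image(n);cv2.imwrite(f'pics/{n}0.png',d['frame']);np.savez(f'{n}0.npz',**d);print(n,d['R'].round(3),d['t'],d['intrinsics'])
E
```

```text
{'time': np.float64(0.0), 'tcp_pos': array([ 0.159, -0.629,  0.247]), 'ee_rot': array([-0.001,  0.992,  0.124, -0.   ]), 'ft_force': array([-0.075,  0.067, -0.221]), 'grip_width': np.float64(0.085)}
scene [[-0.545 -0.839  0.008]
 [-0.35   0.219 -0.911]
 [ 0.762 -0.499 -0.413]] [0.32420517 0.24699534 0.64862139] [[579.79983095   0.         316.29466366]
 [  0.         579.79983095 231.12601276]
 [  0.           0.           1.        ]]
top [[ 0.076 -0.997 -0.001]
 [-0.973 -0.074 -0.219]
 [ 0.218  0.017 -0.976]] [0.01278475 0.57699649 0.98934961] [[530.91581725   0.         316.63321924]
 [  0.         530.91581725 241.46800657]
 [  0.           0.           1.        ]]
```

View pics/top0.png

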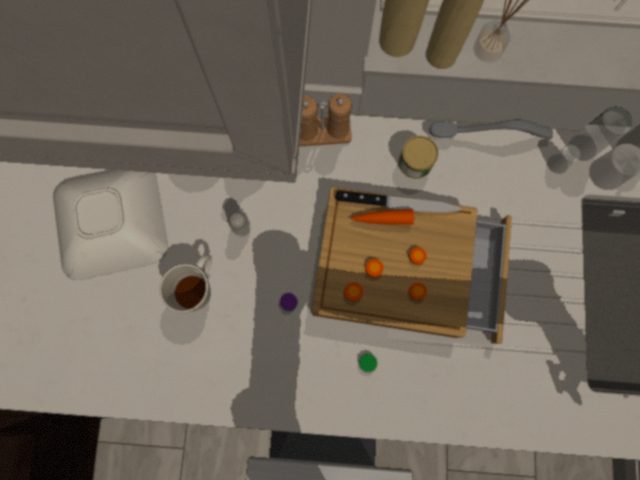

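View pics/scene0.png

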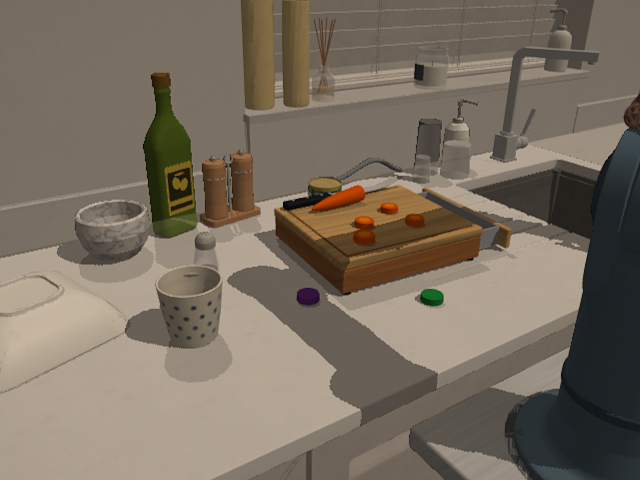

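The top view shows the board at about (315–475, 190–335). The rounds are at (375,267), (417,256), (354,292) and (418,291), the carrot at (385,217), the knife along the top edge, and the tray front plate at about x=503. The purple and green look-alikes lie off the board.

```bash
cat > h.py <<'E'
import numpy as np,cv2
def cloud(d):
    K=d['intrinsics'];z=d['depth'];v,u=np.indices(z.shape)
    c=np.stack([(u-K[0,2])/K[0,0]*z,(v-K[1,2])/K[1,1]*z,z],-1)
    return (c-d['t'])@d['R']
def ray(d,p,h):
    K=d['intrinsics'];r=np.array([(p[0]-K[0,2])/K[0,0],(p[1]-K[1,2])/K[1,1],1.])@d['R'];o=-d['R'].T@d['t']
    return o+r*(h-o[2])/r[2]
def orange(d):
    h=cv2.cvtColor(d['frame'],cv2.COLOR_BGR2HSV)
    return cv2.inRange(h,(3,215,70),(14,255,255))
def blobs(m,a=60):
    n,l,s,c=cv2.connectedComponentsWithStats(m)
    return [(s[i,4],c[i],l==i) for i in range(1,n) if s[i,4]>a]
E
python3 - <<'E'
from h import *
d=dict(np.load('top0.npz'));P=cloud(d)
for a,c,m in blobs(orange(d)):
    q=ray(d,c,.078);print(a,c.round(),q.round(3),'range',P[m].min(0).round(3),P[m].max(0).round(3))
def rect(m,name,h=None):
    X=P[m][:,:2]*1000
    print(name,m.sum(),cv2.minAreaRect(X.astype(np.float32)),np.median(P[m][:,2]).round(4))
v,u=np.indices(P.shape[:2])
m=(P[...,2]>.058)&(P[...,2]<.072)&(u>300)&(u<490)&(v>180)&(v<345)
m=cv2.morphologyEx(m.astype(np.uint8),cv2.MORPH_OPEN,np.ones((5,5)))>0
rect(m,'board'); X=(P[m][:,:2]*1000).astype(np.float32); print(cv2.boxPoints(cv2.minAreaRect(X)).round())
m=(P[...,2]>.038)&(P[...,2]<.054)&(u>490)&(u<515)&(v>210)&(v<345)
rect(m,'front');X=(P[m][:,:2]*1000).astype(np.float32); print(cv2.boxPoints(cv2.minAreaRect(X)).round())
m=(P[...,2]>.005)&(P[...,2]<.018)&(u>470)&(u<510)&(v>215)&(v<335); 
for p in[(331,189),(476,209),(467,335),(313,315)]:print('corner',p,ray(d,p,.066).round(3))
for p in[(506,217),(499,340)]:print('plate',p,ray(d,p,.047).round(3))
im=cv2.resize(d['frame'][170:360,290:530],None,fx=3.2,fy=3.1,interpolation=cv2.INTER_CUBIC)
cv2.imwrite('pics/crop0.png',im[:600,:800])
E
```

```text
724 [387. 217.] [ 0.631 -0.079  0.078] range [ 0.345 -0.127  0.065] [0.645 0.038 1.092]
167 [417. 255.] [ 0.558 -0.14   0.078] range [ 0.345 -0.156  0.067] [0.575 0.038 1.092]
194 [374. 268.] [ 0.527 -0.058  0.078] range [ 0.345 -0.074  0.065] [0.546 0.038 1.092]
212 [353. 292.] [ 0.478 -0.021  0.078] range [ 0.345 -0.038  0.07 ] [0.496 0.038 1.092]
190 [417. 291.] [ 0.489 -0.143  0.078] range [ 0.345 -0.16   0.064] [0.506 0.038 1.092]
board 16288 ((550.2568359375, -101.1656494140625), (300.95037841796875, 259.7043151855469), 85.56680297851562) 0.0668
[[ 409. -241.]
 [ 668. -261.]
 [ 691.   39.]
 [ 432.   59.]]
front 1127 ((534.407470703125, -305.8951721191406), (41.433799743652344, 259.4322509765625), 85.86170196533203) 0.0471
[[ 404. -317.]
 [ 662. -336.]
 [ 665. -295.]
 [ 407. -276.]]
corner (331, 189) [0.685 0.036 0.066]
corner (476, 209) [ 0.665 -0.257  0.066]
corner (467, 335) [ 0.414 -0.243  0.066]
corner (313, 315) [0.429 0.052 0.066]
plate (506, 217) [ 0.658 -0.324  0.047]
plate (499, 340) [ 0.41  -0.31   0.047]
```

View pics/crop0.png

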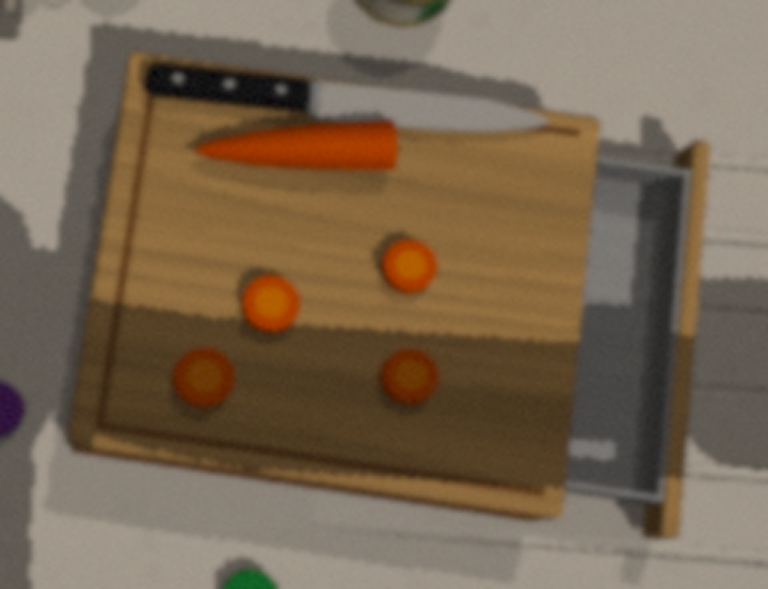

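The board's yaw is about −4.4°, centred at (550, −101), and the tray is about 64 mm out. Next I'll move over the gap, shut the fingers and line the tool's x axis up with the board's +y.

```bash
python3 -m jog '[{"linear":[30,-16,0],"delta_rot":[0,0,0],"grip":-1},{"linear":[38,-21,0],"delta_rot":[0,0,0],"grip":-1},{"linear":[38,-21,0],"delta_rot":[0,0,0],"grip":-1},{"linear":[38,-21,0],"delta_rot":[0,0,0],"grip":-1},{"linear":[38,-21,0],"delta_rot":[0,0,0],"grip":-1},{"linear":[38,-21,0],"delta_rot":[0,0,0],"grip":-1},{"linear":[38,-21,0],"delta_rot":[0,0,0],"grip":-1},{"linear":[38,-21,0],"delta_rot":[0,0,0],"grip":-1},{"linear":[38,-21,0],"delta_rot":[0,0,0],"grip":-1},{"linear":[38,-21,0],"delta_rot":[0,0,0],"grip":-1}]' 20
python3 -m jog '[{"linear":[38,-21,0],"delta_rot":[0,0,0],"grip":-1},{"linear":[0,0,0],"delta_rot":[0,0,-7.93],"grip":-1},{"linear":[0,0,0],"delta_rot":[0,0,-7.93],"grip":-1},{"linear":[0,0,0],"delta_rot":[0,0,-7.93],"grip":-1},{"linear":[0,0,0],"delta_rot":[0,0,-7.93],"grip":-1},{"linear":[0,0,0],"delta_rot":[0,0,-7.93],"grip":-1},{"linear":[0,0,0],"delta_rot":[0,0,-7.93],"grip":-1},{"linear":[0,0,0],"delta_rot":[0,0,-7.93],"grip":-1},{"linear":[0,0,0],"delta_rot":[0,0,-7.93],"grip":-1},{"linear":[0,0,0],"delta_rot":[0,0,-7.93],"grip":-1}]'
cat >> h.py <<'E'
C=np.array([.5503,-.1012]);a=np.radians(-4.4)
BX=np.array([np.cos(a),np.sin(a)]);BY=np.array([-np.sin(a),np.cos(a)])
def b(p):
    r=np.asarray(p)[:2]-C;return np.array([r@BX,r@BY])*1000
def st():
    from cell import robot
    from scipy.spatial.transform import Rotation as R
    s=robot.read_state();q=s['ee_rot'];M=R.from_quat([q[1],q[2],q[3],q[0]]).as_matrix()
    print('t',round(float(s['time']),2),'board xy',b(s['tcp_pos']).round(1),'z',round(s['tcp_pos'][2]*1000,1),'yaw',np.degrees(np.arctan2(M[1,0],M[0,0])).round(2),'tilt',M[:,2].round(3),'F',np.round(s['ft_force'],1),'w',round(float(s['grip_width']),4))
def rounds(name='top'):
    from cell import get_image
    d=get_image(name)
    for A,c,m in blobs(orange(d),25): print(A,c.round(),'on board:',b(ray(d,c,.078)).round(),'in tray:',b(ray(d,c,.022)).round())
    return d
E
python3 -c "
from h import *
st()
d=dict(np.load('top0.npz'))
for p in [(534.4,-326.5),(.5334*1000,-326.5)]: print(b(np.array(p)/1000))"
```

```text
time: 1.1
tcp_pos: [0.4704, -0.3387, 0.2478]
ee_rot: [-0.0, 0.992, 0.124, -0.0]
ft_force: [0.5, -1.0, -0.5]
grip_width: 0.0005
grasp_force: 0.0
time: 2.1
tcp_pos: [0.5009, -0.3103, 0.2475]
ee_rot: [-0.001, 0.732, 0.681, -0.0]
ft_force: [-1.1, -0.4, -0.1]
grip_width: 0.0001
grasp_force: 0.0
t 2.1 board xy [ -33.2 -212.3] z 247.5 yaw 85.89 tilt [-0.001  0.001 -1.   ] F [-1.1 -0.4 -0.1] w 0.0001
[   1.43165828 -225.85581762]
[   0.43460552 -225.93253665]
```

```bash
python3 -m jog '[{"linear":[16,16,0],"delta_rot":[0,0,0],"grip":-1},{"linear":[16,17,0],"delta_rot":[0,0,0],"grip":-1},{"linear":[0,0,40],"delta_rot":[0,0,0],"grip":-1},{"linear":[0,0,40],"delta_rot":[0,0,0],"grip":-1},{"linear":[0,0,40],"delta_rot":[0,0,0],"grip":-1},{"linear":[0,0,25],"delta_rot":[0,0,0],"grip":-1},{"linear":[0,0,0],"delta_rot":[0,0,0],"grip":-1}]'
python3 -c "
from h import *
st()
from cell import get_image
d=get_image('top');cv2.imwrite('pics/a1.png',cv2.resize(d['frame'][170:370,290:550],None,fx=3,fy=3))"
```

```text
time: 2.8
tcp_pos: [0.5324, -0.2793, 0.098]
ee_rot: [-0.005, 0.734, 0.679, -0.002]
ft_force: [-0.2, 0.3, -0.4]
grip_width: -0.0004
grasp_force: 0.0
t 2.8 board xy [  -4.1 -178.9] z 98.0 yaw 85.58 tilt [-0.01   0.005 -1.   ] F [-0.2  0.3 -0.4] w -0.0004
```

View pics/a1.png

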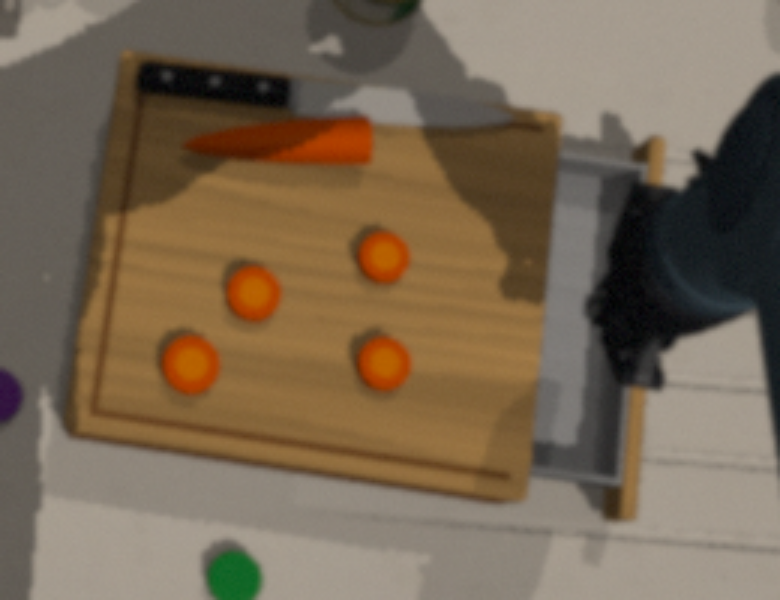

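The gripper is over the gap, shown at about (620,290) in the crop and shifted right by parallax. The rounds haven't moved. Now I'll go down and push the tray out.

```bash
python3 -m jog '[{"linear":[0,0,20],"delta_rot":[0,0,0],"grip":-1},{"linear":[0,0,20],"delta_rot":[0,0,0],"grip":-1},{"linear":[0,0,13],"delta_rot":[0,0,0],"grip":-1},{"linear":[0,0,0],"delta_rot":[0,0,0],"grip":-1},{"linear":[-8,0,0],"delta_rot":[0,0,0],"grip":-1},{"linear":[-8,0,0],"delta_rot":[0,0,0],"grip":-1}]'
python3 -m jog '[{"linear":[-8,0,0],"delta_rot":[0,0,0],"grip":-1},{"linear":[-8,0,0],"delta_rot":[0,0,0],"grip":-1},{"linear":[-8,0,0],"delta_rot":[0,0,0],"grip":-1},{"linear":[-8,0,0],"delta_rot":[0,0,0],"grip":-1},{"linear":[-8,0,0],"delta_rot":[0,0,0],"grip":-1},{"linear":[-8,0,0],"delta_rot":[0,0,0],"grip":-1},{"linear":[-8,0,0],"delta_rot":[0,0,0],"grip":-1},{"linear":[-8,0,0],"delta_rot":[0,0,0],"grip":-1},{"linear":[0,0,0],"delta_rot":[0,0,0],"grip":-1}]'
python3 -c "
from h import *
st()"
```

```text
time: 3.45
tcp_pos: [0.5369, -0.2981, 0.0519]
ee_rot: [0.001, 0.734, 0.679, 0.0]
ft_force: [-0.1, 0.6, 0.7]
grip_width: -0.0
grasp_force: 0.0
time: 4.35
tcp_pos: [0.5295, -0.3637, 0.05]
ee_rot: [0.0, 0.735, 0.678, -0.001]
ft_force: [0.1, 0.6, 0.7]
grip_width: 0.0
grasp_force: 0.0
t 4.35 board xy [  -0.6 -263.3] z 50.0 yaw 85.43 tilt [-0.001 -0.002 -1.   ] F [0.1 0.6 0.7] w 0.0
```

```bash
python3 -m jog '[{"linear":[-4,0,0],"delta_rot":[0,0,0],"grip":-1},{"linear":[-4,0,0],"delta_rot":[0,0,0],"grip":-1},{"linear":[-2,0,0],"delta_rot":[0,0,0],"grip":-1},{"linear":[0,0,0],"delta_rot":[0,0,0],"grip":-1}]'
cat >> h.py <<'E'
def tray(d):
    P=cloud(d);Q=np.stack([(P[...,:2]-C)@BX,(P[...,:2]-C)@BY],-1)*1000
    m=(P[...,2]>.04)&(P[...,2]<.051)&(abs(Q[...,0])>90)&(abs(Q[...,0])<125)&(Q[...,1]<-155)&(Q[...,1]>-310)
    y=Q[m][:,1];print('plate by 2..98%',np.percentile(y,[2,98]).round(1),len(y),'tray~',round(-150-12-np.percentile(y,2),1))
E
python3 -c "
from h import *
tray(dict(np.load('top0.npz')))
st();d=rounds();tray(d)"
```

```text
time: 4.75
tcp_pos: [0.529, -0.3708, 0.0497]
ee_rot: [-0.001, 0.734, 0.679, -0.0]
ft_force: [-1.6, 0.5, 0.1]
grip_width: 0.0003
grasp_force: 0.7
plate by 2..98% [-224.4 -160.2] 372 tray~ 62.4
t 4.75 board xy [  -0.6 -270.4] z 49.7 yaw 85.56 tilt [-0.002  0.001 -1.   ] F [-1.6  0.5  0.1] w 0.0003
680 [387. 217.] on board: [80. 29.] in tray: [96. 23.]
170 [417. 255.] on board: [ 11. -39.] in tray: [ 24. -47.]
188 [374. 267.] on board: [-25.  41.] in tray: [-15.  37.]
210 [353. 291.] on board: [-77.  75.] in tray: [-70.  72.]
185 [417. 291.] on board: [-58. -46.] in tray: [-49. -56.]
plate by 2..98% [-295.1 -160.7] 539 tray~ 133.1
```

```bash
python3 -m jog '[{"linear":[6,0,-35],"delta_rot":[0,0,0],"grip":-1},{"linear":[0,0,-35],"delta_rot":[0,0,0],"grip":-1},{"linear":[40,3,0],"delta_rot":[0,0,0],"grip":-1},{"linear":[40,3,0],"delta_rot":[0,0,0],"grip":-1},{"linear":[40,3,0],"delta_rot":[0,0,0],"grip":-1},{"linear":[40,3,0],"delta_rot":[0,0,0],"grip":-1},{"linear":[40,0,0],"delta_rot":[0,0,0],"grip":-1},{"linear":[40,0,0],"delta_rot":[0,0,0],"grip":-1},{"linear":[24,0,0],"delta_rot":[0,0,0],"grip":-1},{"linear":[0,0,0],"delta_rot":[0,0,0],"grip":-1}]'
python3 -c "
from h import *
st()"
```

```text
time: 5.8
tcp_pos: [0.564, -0.0968, 0.121]
ee_rot: [0.0, 0.731, 0.683, 0.002]
ft_force: [0.6, -0.0, -0.0]
grip_width: -0.0001
grasp_force: 0.0
t 5.8 board xy [13.3  5.5] z 121.0 yaw 86.08 tilt [ 0.003  0.002 -1.   ] F [ 0.6 -0.  -0. ] w -0.0001
```

```bash
python3 -m jog '[{"linear":[0,-2,15],"delta_rot":[0,0,0],"grip":-1},{"linear":[0,0,18],"delta_rot":[0,0,0],"grip":-1},{"linear":[0,0,0],"delta_rot":[0,0,0],"grip":-1},{"linear":[-7,0,0],"delta_rot":[0,0,0],"grip":-1},{"linear":[-7,0,0],"delta_rot":[0,0,0],"grip":-1},{"linear":[-7,0,0],"delta_rot":[0,0,0],"grip":-1},{"linear":[-7,0,0],"delta_rot":[0,0,0],"grip":-1},{"linear":[-7,0,0],"delta_rot":[0,0,0],"grip":-1},{"linear":[-7,0,0],"delta_rot":[0,0,0],"grip":-1},{"linear":[0,0,0],"delta_rot":[0,0,0],"grip":-1}]'
python3 -c "
from h import *
st();d=rounds();cv2.imwrite('pics/a2.png',cv2.resize(d['frame'][170:370,290:550],None,fx=3,fy=3))"
```

```text
time: 6.8
tcp_pos: [0.5573, -0.1462, 0.0874]
ee_rot: [0.0, 0.735, 0.678, -0.0]
ft_force: [-0.1, 0.0, 0.0]
grip_width: 0.0003
grasp_force: 0.0
t 6.8 board xy [ 10.4 -44.4] z 87.4 yaw 85.44 tilt [ 0.    -0.001 -1.   ] F [-0.1  0.   0. ] w 0.0003
707 [387. 217.] on board: [79. 29.] in tray: [95. 24.]
180 [374. 268.] on board: [-26.  42.] in tray: [-15.  37.]
128 [187. 283.] on board: [-111.  393.] in tray: [-105.  408.]
209 [353. 291.] on board: [-77.  75.] in tray: [-69.  72.]
180 [417. 291.] on board: [-58. -46.] in tray: [-49. -56.]
```

View pics/a2.png

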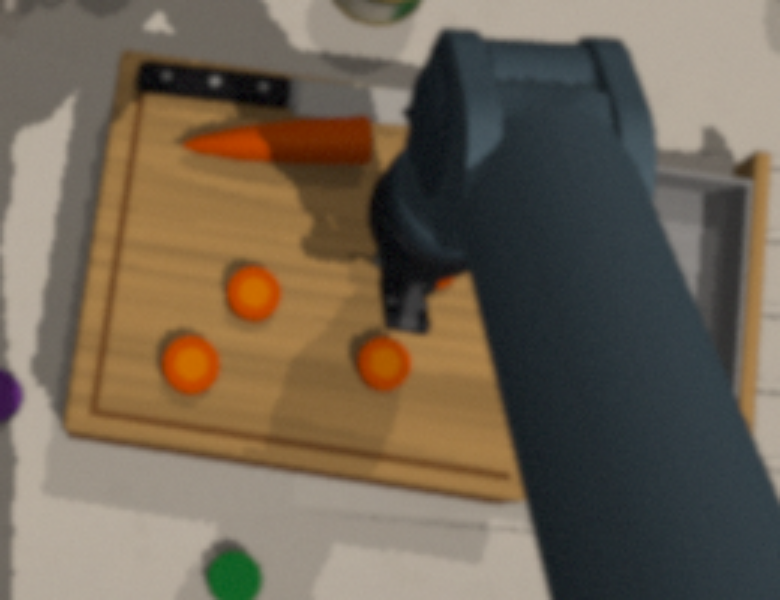

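The first round is just ahead of the fingers, at about (445,280) in the crop. The arm hides most of it, so I'll use the scene camera as well.

```bash
python3 -m jog '[{"linear":[-7,0,0],"delta_rot":[0,0,0],"grip":-1},{"linear":[-7,0,0],"delta_rot":[0,0,0],"grip":-1},{"linear":[-7,0,0],"delta_rot":[0,0,0],"grip":-1},{"linear":[-7,0,0],"delta_rot":[0,0,0],"grip":-1},{"linear":[-7,0,0],"delta_rot":[0,0,0],"grip":-1},{"linear":[-7,0,0],"delta_rot":[0,0,0],"grip":-1},{"linear":[0,0,0],"delta_rot":[0,0,0],"grip":-1}]'
python3 -c "
from h import *
st();rounds();rounds('scene')"
```

```text
time: 7.55
tcp_pos: [0.5539, -0.1882, 0.0872]
ee_rot: [0.0, 0.735, 0.678, -0.0]
ft_force: [0.7, -0.6, -0.2]
grip_width: 0.0003
grasp_force: 0.0
t 7.55 board xy [ 10.3 -86.5] z 87.2 yaw 85.43 tilt [-0.    -0.001 -1.   ] F [ 0.7 -0.6 -0.2] w 0.0003
723 [387. 217.] on board: [79. 29.] in tray: [95. 23.]
183 [374. 267.] on board: [-25.  42.] in tray: [-15.  37.]
205 [353. 291.] on board: [-77.  75.] in tray: [-70.  73.]
183 [417. 291.] on board: [-58. -47.] in tray: [-49. -56.]
657 [341. 199.] on board: [81. 26.] in tray: [205. -49.]
106 [421. 202.] on board: [  -5. -105.] in tray: [ 107. -198.]
177 [414. 220.] on board: [-71. -37.] in tray: [  32. -121.]
419 [364. 231.] on board: [-68.  69.] in tray: [35. -1.]
```

```bash
python3 -m jog '[{"linear":[-7,0,0],"delta_rot":[0,0,0],"grip":-1},{"linear":[-7,0,0],"delta_rot":[0,0,0],"grip":-1},{"linear":[-7,0,0],"delta_rot":[0,0,0],"grip":-1},{"linear":[-7,0,0],"delta_rot":[0,0,0],"grip":-1},{"linear":[-7,0,0],"delta_rot":[0,0,0],"grip":-1},{"linear":[-7,0,0],"delta_rot":[0,0,0],"grip":-1},{"linear":[-7,0,0],"delta_rot":[0,0,0],"grip":-1},{"linear":[-7,0,0],"delta_rot":[0,0,0],"grip":-1},{"linear":[0,0,0],"delta_rot":[0,0,0],"grip":-1}]'
python3 -c "
from h import *
st();rounds('scene')"
python3 -m jog '[{"linear":[0,0,-33],"delta_rot":[0,0,0],"grip":-1},{"linear":[30,-15,0],"delta_rot":[0,0,0],"grip":-1},{"linear":[30,-18,0],"delta_rot":[0,0,0],"grip":-1},{"linear":[30,-18,0],"delta_rot":[0,0,0],"grip":-1},{"linear":[40,-18,0],"delta_rot":[0,0,0],"grip":-1},{"linear":[6,0,0],"delta_rot":[0,0,0],"grip":-1},{"linear":[0,0,0],"delta_rot":[0,0,0],"grip":-1}]'
python3 -c "
from h import *
st();rounds()"
```

```text
time: 8.55
tcp_pos: [0.5495, -0.244, 0.0872]
ee_rot: [0.0, 0.735, 0.678, -0.0]
ft_force: [-0.7, -0.7, 0.5]
grip_width: 0.0002
grasp_force: 0.0
t 8.55 board xy [  10.2 -142.4] z 87.2 yaw 85.44 tilt [-0.    -0.001 -1.   ] F [-0.7 -0.7  0.5] w 0.0002
658 [341. 199.] on board: [82. 25.] in tray: [205. -50.]
175 [414. 220.] on board: [-71. -37.] in tray: [  32. -121.]
419 [364. 231.] on board: [-68.  69.] in tray: [35. -1.]
time: 9.3
tcp_pos: [0.4915, -0.0985, 0.1205]
ee_rot: [0.0, 0.732, 0.681, 0.0]
ft_force: [0.3, 0.1, -0.6]
grip_width: 0.0002
grasp_force: 0.0
t 9.3 board xy [-58.8  -1.8] z 120.5 yaw 85.87 tilt [ 0.  0. -1.] F [ 0.3  0.1 -0.6] w 0.0002
635 [385. 216.] on board: [79. 33.] in tray: [96. 28.]
186 [374. 268.] on board: [-26.  41.] in tray: [-15.  36.]
60 [483. 270.] on board: [   1. -168.] in tray: [  13. -184.]
206 [353. 291.] on board: [-77.  75.] in tray: [-70.  73.]
```

Round A is in the tray at about (13,−184). Now D.

```bash
python3 -m jog '[{"linear":[0,0,15],"delta_rot":[0,0,0],"grip":-1},{"linear":[0,1,18],"delta_rot":[0,0,0],"grip":-1},{"linear":[0,0,0],"delta_rot":[0,0,0],"grip":-1},{"linear":[-7,0,0],"delta_rot":[0,0,0],"grip":-1},{"linear":[-7,0,0],"delta_rot":[0,0,0],"grip":-1},{"linear":[-7,0,0],"delta_rot":[0,0,0],"grip":-1},{"linear":[-7,0,0],"delta_rot":[0,0,0],"grip":-1},{"linear":[-7,0,0],"delta_rot":[0,0,0],"grip":-1},{"linear":[-7,0,0],"delta_rot":[0,0,0],"grip":-1},{"linear":[-7,0,0],"delta_rot":[0,0,0],"grip":-1}]'
python3 -m jog '[{"linear":[-7,0,0],"delta_rot":[0,0,0],"grip":-1},{"linear":[-7,0,0],"delta_rot":[0,0,0],"grip":-1},{"linear":[-7,0,0],"delta_rot":[0,0,0],"grip":-1},{"linear":[-7,0,0],"delta_rot":[0,0,0],"grip":-1},{"linear":[0,0,0],"delta_rot":[0,0,0],"grip":-1}]'
python3 -c "
from h import *
st();rounds();rounds('scene')"
```

```text
time: 10.35
tcp_pos: [0.4889, -0.1506, 0.0875]
ee_rot: [0.0, 0.734, 0.679, 0.0]
ft_force: [-0.9, -1.2, 0.2]
grip_width: -0.0002
grasp_force: 0.1
time: 10.85
tcp_pos: [0.4864, -0.1796, 0.0872]
ee_rot: [0.0, 0.735, 0.678, -0.0]
ft_force: [-0.6, 0.1, 0.0]
grip_width: -0.0001
grasp_force: 0.0
t 10.85 board xy [-57.7 -83. ] z 87.2 yaw 85.45 tilt [-0.    -0.001 -1.   ] F [-0.6  0.1  0. ] w -0.0001
696 [387. 217.] on board: [79. 28.] in tray: [95. 23.]
180 [374. 268.] on board: [-25.  41.] in tray: [-15.  37.]
209 [353. 291.] on board: [-77.  75.] in tray: [-70.  72.]
653 [341. 199.] on board: [81. 26.] in tray: [205. -49.]
130 [443. 214.] on board: [ -75. -101.] in tray: [  27. -194.]
422 [364. 231.] on board: [-68.  69.] in tray: [35. -1.]
```

```bash
python3 -m jog '[{"linear":[-7,0,0],"delta_rot":[0,0,0],"grip":-1},{"linear":[-7,0,0],"delta_rot":[0,0,0],"grip":-1},{"linear":[-7,0,0],"delta_rot":[0,0,0],"grip":-1},{"linear":[-7,0,0],"delta_rot":[0,0,0],"grip":-1},{"linear":[-7,0,0],"delta_rot":[0,0,0],"grip":-1},{"linear":[-7,0,0],"delta_rot":[0,0,0],"grip":-1},{"linear":[-7,0,0],"delta_rot":[0,0,0],"grip":-1},{"linear":[-7,0,0],"delta_rot":[0,0,0],"grip":-1},{"linear":[0,0,0],"delta_rot":[0,0,0],"grip":-1}]'
python3 -c "
from h import *
st();rounds('scene')"
python3 -m jog '[{"linear":[0,0,-33],"delta_rot":[0,0,0],"grip":-1},{"linear":[30,4,0],"delta_rot":[0,0,0],"grip":-1},{"linear":[35,4,0],"delta_rot":[0,0,0],"grip":-1},{"linear":[35,6,0],"delta_rot":[0,0,0],"grip":-1},{"linear":[40,6,0],"delta_rot":[0,0,0],"grip":-1},{"linear":[40,6,0],"delta_rot":[0,0,0],"grip":-1},{"linear":[38,6,0],"delta_rot":[0,0,0],"grip":-1},{"linear":[0,0,0],"delta_rot":[0,0,0],"grip":-1}]'
python3 -c "
from h import *
st();rounds()"
```

```text
time: 11.85
tcp_pos: [0.4821, -0.2355, 0.0873]
ee_rot: [0.0, 0.735, 0.678, -0.0]
ft_force: [-1.2, -0.4, 0.3]
grip_width: 0.0002
grasp_force: 0.0
t 11.85 board xy [ -57.7 -139.1] z 87.3 yaw 85.45 tilt [ 0.    -0.001 -1.   ] F [-1.2 -0.4  0.3] w 0.0002
657 [341. 199.] on board: [81. 26.] in tray: [205. -49.]
419 [364. 231.] on board: [-68.  69.] in tray: [35. -1.]
time: 12.7
tcp_pos: [0.5322, -0.0098, 0.1211]
ee_rot: [-0.001, 0.73, 0.684, 0.003]
ft_force: [0.8, 0.3, 0.5]
grip_width: -0.0002
grasp_force: 0.0
t 12.7 board xy [-25.   89.7] z 121.1 yaw 86.26 tilt [ 0.003  0.005 -1.   ] F [0.8 0.3 0.5] w -0.0002
62 [411. 216.] on board: [ 89. -17.] in tray: [105. -25.]
125 [479. 270.] on board: [   0. -160.] in tray: [  12. -176.]
108 [350. 295.] on board: [-84.  80.] in tray: [-77.  78.]
138 [476. 305.] on board: [ -67. -160.] in tray: [ -59. -176.]
```

D is in the tray too. Now B.

```bash
python3 -m jog '[{"linear":[0,-1,15],"delta_rot":[0,0,0],"grip":-1},{"linear":[0,0,18],"delta_rot":[0,0,0],"grip":-1},{"linear":[0,0,0],"delta_rot":[0,0,0],"grip":-1},{"linear":[-7,0,0],"delta_rot":[0,0,0],"grip":-1},{"linear":[-7,0,0],"delta_rot":[0,0,0],"grip":-1},{"linear":[-7,0,0],"delta_rot":[0,0,0],"grip":-1},{"linear":[-7,0,0],"delta_rot":[0,0,0],"grip":-1},{"linear":[-7,0,0],"delta_rot":[0,0,0],"grip":-1},{"linear":[-7,0,0],"delta_rot":[0,0,0],"grip":-1},{"linear":[-7,0,0],"delta_rot":[0,0,0],"grip":-1}]'
python3 -m jog '[{"linear":[-7,0,0],"delta_rot":[0,0,0],"grip":-1},{"linear":[-7,0,0],"delta_rot":[0,0,0],"grip":-1},{"linear":[-7,0,0],"delta_rot":[0,0,0],"grip":-1},{"linear":[-7,0,0],"delta_rot":[0,0,0],"grip":-1},{"linear":[-7,0,0],"delta_rot":[0,0,0],"grip":-1},{"linear":[-7,0,0],"delta_rot":[0,0,0],"grip":-1},{"linear":[-7,0,0],"delta_rot":[0,0,0],"grip":-1},{"linear":[0,0,0],"delta_rot":[0,0,0],"grip":-1}]'
python3 -c "
from h import *
st();rounds();rounds('scene')"
```

```text
time: 13.75
tcp_pos: [0.5264, -0.0683, 0.0875]
ee_rot: [0.0, 0.734, 0.679, 0.0]
ft_force: [0.9, 1.0, -0.3]
grip_width: -0.0
grasp_force: 0.1
time: 14.55
tcp_pos: [0.5223, -0.1183, 0.0872]
ee_rot: [0.0, 0.735, 0.678, -0.0]
ft_force: [1.4, 0.4, 0.4]
grip_width: 0.0001
grasp_force: 0.0
t 14.55 board xy [-26.6 -19.2] z 87.2 yaw 85.45 tilt [-0.    -0.001 -1.   ] F [1.4 0.4 0.4] w 0.0001
645 [384. 217.] on board: [79. 34.] in tray: [95. 29.]
94 [186. 283.] on board: [-111.  394.] in tray: [-105.  409.]
209 [353. 291.] on board: [-77.  75.] in tray: [-69.  72.]
655 [341. 199.] on board: [81. 26.] in tray: [205. -49.]
137 [406. 214.] on board: [-42. -40.] in tray: [  65. -124.]
225 [364. 237.] on board: [-91.  84.] in tray: [ 9. 16.]
```

```bash
python3 -m jog '[{"linear":[-7,0,0],"delta_rot":[0,0,0],"grip":-1},{"linear":[-7,0,0],"delta_rot":[0,0,0],"grip":-1},{"linear":[-7,0,0],"delta_rot":[0,0,0],"grip":-1},{"linear":[-7,0,0],"delta_rot":[0,0,0],"grip":-1},{"linear":[-7,0,0],"delta_rot":[0,0,0],"grip":-1},{"linear":[-7,0,0],"delta_rot":[0,0,0],"grip":-1},{"linear":[-7,0,0],"delta_rot":[0,0,0],"grip":-1},{"linear":[-7,0,0],"delta_rot":[0,0,0],"grip":-1},{"linear":[0,0,0],"delta_rot":[0,0,0],"grip":-1}]'
python3 -c "
from h import *
st();rounds('scene')"
python3 -m jog '[{"linear":[-7,0,0],"delta_rot":[0,0,0],"grip":-1},{"linear":[-7,0,0],"delta_rot":[0,0,0],"grip":-1},{"linear":[-7,0,0],"delta_rot":[0,0,0],"grip":-1},{"linear":[-7,0,0],"delta_rot":[0,0,0],"grip":-1},{"linear":[-7,0,0],"delta_rot":[0,0,0],"grip":-1},{"linear":[-7,0,0],"delta_rot":[0,0,0],"grip":-1},{"linear":[-7,0,0],"delta_rot":[0,0,0],"grip":-1},{"linear":[-7,0,0],"delta_rot":[0,0,0],"grip":-1},{"linear":[-7,0,0],"delta_rot":[0,0,0],"grip":-1},{"linear":[0,0,0],"delta_rot":[0,0,0],"grip":-1}]'
python3 -m jog '[{"linear":[0,0,-33],"delta_rot":[0,0,0],"grip":-1},{"linear":[30,-4,0],"delta_rot":[0,0,0],"grip":-1},{"linear":[35,-4,0],"delta_rot":[0,0,0],"grip":-1},{"linear":[40,-9,0],"delta_rot":[0,0,0],"grip":-1},{"linear":[40,-9,0],"delta_rot":[0,0,0],"grip":-1},{"linear":[40,-9,0],"delta_rot":[0,0,0],"grip":-1},{"linear":[40,-9,0],"delta_rot":[0,0,0],"grip":-1},{"linear":[30,-7,0],"delta_rot":[0,0,0],"grip":-1},{"linear":[0,0,0],"delta_rot":[0,0,0],"grip":-1}]'
python3 -c "
from h import *
st();rounds()"
```

```text
time: 15.55
tcp_pos: [0.5179, -0.1741, 0.0872]
ee_rot: [0.0, 0.735, 0.678, -0.0]
ft_force: [-0.4, 0.6, -0.3]
grip_width: 0.0001
grasp_force: 0.0
t 15.55 board xy [-26.7 -75.2] z 87.2 yaw 85.44 tilt [-0.    -0.001 -1.   ] F [-0.4  0.6 -0.3] w 0.0001
657 [341. 199.] on board: [82. 26.] in tray: [205. -49.]
125 [430. 209.] on board: [-43. -95.] in tray: [  64. -186.]
225 [364. 237.] on board: [-91.  84.] in tray: [ 9. 16.]
time: 16.6
tcp_pos: [0.513, -0.237, 0.0873]
ee_rot: [0.0, 0.735, 0.678, -0.0]
ft_force: [0.4, 0.0, -0.9]
grip_width: 0.0001
grasp_force: 0.0
time: 17.5
tcp_pos: [0.4812, 0.0295, 0.1207]
ee_rot: [-0.001, 0.73, 0.683, 0.001]
ft_force: [0.6, -0.0, 0.6]
grip_width: 0.0001
grasp_force: 0.0
t 17.5 board xy [-79. 125.] z 120.7 yaw 86.16 tilt [ 0.     0.003 -1.   ] F [ 0.6 -0.   0.6] w 0.0001
686 [389. 217.] on board: [80. 26.] in tray: [96. 20.]
271 [479. 278.] on board: [ -16. -161.] in tray: [  -5. -177.]
145 [476. 305.] on board: [ -67. -160.] in tray: [ -59. -176.]
```

Three rounds are in the tray. The last one is C.

```bash
python3 -m jog '[{"linear":[0,0,15],"delta_rot":[0,0,0],"grip":-1},{"linear":[0,0,18],"delta_rot":[0,0,0],"grip":-1},{"linear":[0,0,0],"delta_rot":[0,0,0],"grip":-1},{"linear":[-7,0,0],"delta_rot":[0,0,0],"grip":-1},{"linear":[-7,0,0],"delta_rot":[0,0,0],"grip":-1},{"linear":[-7,0,0],"delta_rot":[0,0,0],"grip":-1},{"linear":[-7,0,0],"delta_rot":[0,0,0],"grip":-1},{"linear":[-7,0,0],"delta_rot":[0,0,0],"grip":-1},{"linear":[-7,0,0],"delta_rot":[0,0,0],"grip":-1},{"linear":[-7,0,0],"delta_rot":[0,0,0],"grip":-1}]'
python3 -m jog '[{"linear":[-7,0,0],"delta_rot":[0,0,0],"grip":-1},{"linear":[-7,0,0],"delta_rot":[0,0,0],"grip":-1},{"linear":[-7,0,0],"delta_rot":[0,0,0],"grip":-1},{"linear":[-7,0,0],"delta_rot":[0,0,0],"grip":-1},{"linear":[0,0,0],"delta_rot":[0,0,0],"grip":-1}]'
python3 -c "
from h import *
st();rounds();rounds('scene')"
```

```text
time: 18.55
tcp_pos: [0.4785, -0.0265, 0.0875]
ee_rot: [0.0, 0.734, 0.679, 0.0]
ft_force: [-0.1, -0.4, 0.2]
grip_width: 0.0
grasp_force: 0.1
time: 19.05
tcp_pos: [0.476, -0.0552, 0.0872]
ee_rot: [0.0, 0.735, 0.679, -0.0]
ft_force: [-0.5, 0.9, -0.1]
grip_width: 0.0003
grasp_force: 0.0
t 19.05 board xy [-77.6  40.1] z 87.2 yaw 85.46 tilt [-0.    -0.001 -1.   ] F [-0.5  0.9 -0.1] w 0.0003
724 [387. 217.] on board: [79. 29.] in tray: [95. 23.]
272 [479. 278.] on board: [ -16. -161.] in tray: [  -5. -176.]
145 [476. 305.] on board: [ -67. -160.] in tray: [ -59. -176.]
641 [340. 199.] on board: [81. 27.] in tray: [205. -48.]
182 [396. 230.] on board: [-93.  18.] in tray: [  6. -58.]
```

```bash
python3 -m jog '[{"linear":[-7,0,0],"delta_rot":[0,0,0],"grip":-1},{"linear":[-7,0,0],"delta_rot":[0,0,0],"grip":-1},{"linear":[-7,0,0],"delta_rot":[0,0,0],"grip":-1},{"linear":[-7,0,0],"delta_rot":[0,0,0],"grip":-1},{"linear":[-7,0,0],"delta_rot":[0,0,0],"grip":-1},{"linear":[-7,0,0],"delta_rot":[0,0,0],"grip":-1},{"linear":[-7,0,0],"delta_rot":[0,0,0],"grip":-1},{"linear":[-7,0,0],"delta_rot":[0,0,0],"grip":-1},{"linear":[-7,0,0],"delta_rot":[0,0,0],"grip":-1},{"linear":[-7,0,0],"delta_rot":[0,0,0],"grip":-1}]'
python3 -m jog '[{"linear":[-7,0,0],"delta_rot":[0,0,0],"grip":-1},{"linear":[-7,0,0],"delta_rot":[0,0,0],"grip":-1},{"linear":[-7,0,0],"delta_rot":[0,0,0],"grip":-1},{"linear":[-7,0,0],"delta_rot":[0,0,0],"grip":-1},{"linear":[-7,0,0],"delta_rot":[0,0,0],"grip":-1},{"linear":[0,0,0],"delta_rot":[0,0,0],"grip":-1}]'
python3 -c "
from h import *
st();rounds('top');rounds('scene')"
```

```text
time: 20.15
tcp_pos: [0.4708, -0.1241, 0.0873]
ee_rot: [-0.0, 0.734, 0.679, 0.0]
ft_force: [1.1, 0.0, 0.2]
grip_width: -0.0
grasp_force: 0.1
time: 20.75
tcp_pos: [0.4679, -0.16, 0.0872]
ee_rot: [0.0, 0.735, 0.678, -0.0]
ft_force: [0.1, -0.7, 0.6]
grip_width: -0.0003
grasp_force: 0.0
t 20.75 board xy [-77.6 -65. ] z 87.2 yaw 85.45 tilt [-0.    -0.001 -1.   ] F [ 0.1 -0.7  0.6] w -0.0003
711 [387. 217.] on board: [79. 28.] in tray: [95. 23.]
653 [341. 199.] on board: [81. 26.] in tray: [205. -50.]
156 [444. 220.] on board: [-95. -85.] in tray: [   5. -176.]
```

```bash
python3 -m jog '[{"linear":[-7,0,0],"delta_rot":[0,0,0],"grip":-1},{"linear":[-7,0,0],"delta_rot":[0,0,0],"grip":-1},{"linear":[-7,0,0],"delta_rot":[0,0,0],"grip":-1},{"linear":[-7,0,0],"delta_rot":[0,0,0],"grip":-1},{"linear":[-7,0,0],"delta_rot":[0,0,0],"grip":-1},{"linear":[-7,0,0],"delta_rot":[0,0,0],"grip":-1},{"linear":[-7,0,0],"delta_rot":[0,0,0],"grip":-1},{"linear":[-7,0,0],"delta_rot":[0,0,0],"grip":-1},{"linear":[-7,0,0],"delta_rot":[0,0,0],"grip":-1},{"linear":[-7,0,0],"delta_rot":[0,0,0],"grip":-1}]'
python3 -m jog '[{"linear":[-7,0,0],"delta_rot":[0,0,0],"grip":-1},{"linear":[0,0,0],"delta_rot":[0,0,0],"grip":-1},{"linear":[0,0,-35],"delta_rot":[0,0,0],"grip":-1},{"linear":[35,0,-35],"delta_rot":[0,0,0],"grip":-1},{"linear":[40,0,0],"delta_rot":[0,0,0],"grip":-1},{"linear":[40,0,0],"delta_rot":[0,0,0],"grip":-1},{"linear":[0,0,0],"delta_rot":[0,0,0],"grip":-1}]'
python3 -c "
from h import *
st();d=rounds();tray(d);cv2.imwrite('pics/a3.png',cv2.resize(d['frame'][170:370,290:550],None,fx=3,fy=3))"
```

```text
time: 21.85
tcp_pos: [0.4627, -0.2288, 0.0873]
ee_rot: [0.0, 0.734, 0.679, 0.0]
ft_force: [-0.4, 1.0, -0.1]
grip_width: -0.0002
grasp_force: 0.0
time: 22.55
tcp_pos: [0.4719, -0.1131, 0.158]
ee_rot: [-0.001, 0.73, 0.683, 0.001]
ft_force: [0.1, -1.2, -0.5]
grip_width: -0.0001
grasp_force: 0.0
t 22.55 board xy [-77.3 -17.9] z 158.0 yaw 86.21 tilt [ 0.001  0.003 -1.   ] F [ 0.1 -1.2 -0.5] w -0.0001
714 [387. 217.] on board: [79. 28.] in tray: [95. 23.]
plate by 2..98% [-295.1 -163.1] 461 tray~ 133.1
```

View pics/a3.png

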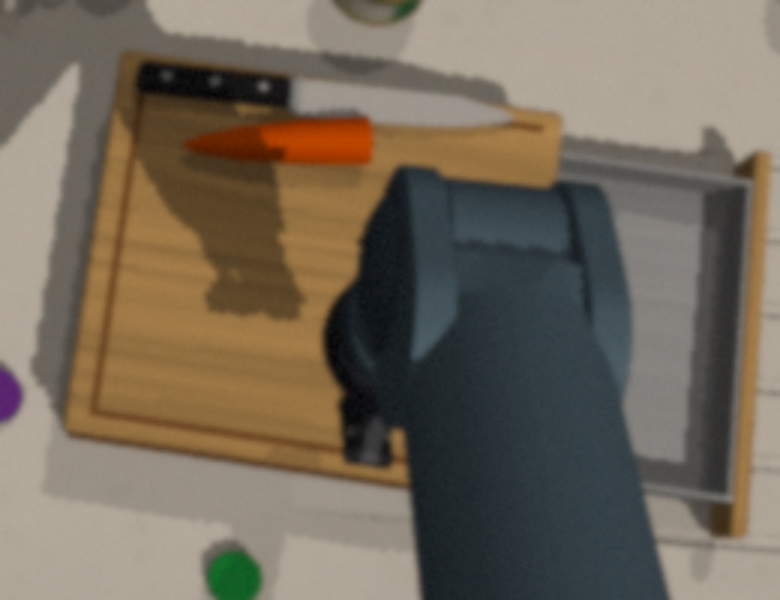

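The tray is fully out and the board is clear of rounds. The arm hides the landing spot. I'll go round to the outside of the front plate and look again.

```bash
python3 -m jog '[{"linear":[-30,10,0],"delta_rot":[0,0,0],"grip":-1},{"linear":[-35,10,0],"delta_rot":[0,0,0],"grip":-1},{"linear":[-38,10,0],"delta_rot":[0,0,0],"grip":-1},{"linear":[-38,10,0],"delta_rot":[0,0,0],"grip":-1},{"linear":[-38,10,0],"delta_rot":[0,0,0],"grip":-1},{"linear":[-38,10,0],"delta_rot":[0,0,0],"grip":-1},{"linear":[-38,10,0],"delta_rot":[0,0,0],"grip":-1},{"linear":[-38,7,0],"delta_rot":[0,0,0],"grip":-1},{"linear":[-25,0,0],"delta_rot":[0,0,0],"grip":-1},{"linear":[0,0,0],"delta_rot":[0,0,0],"grip":-1}]'
python3 -c "
from h import *
st();d=rounds();tray(d);cv2.imwrite('pics/a4.png',cv2.resize(d['frame'][170:370,290:550],None,fx=3,fy=3))"
```

```text
time: 23.6
tcp_pos: [0.5191, -0.4517, 0.1561]
ee_rot: [0.001, 0.737, 0.676, -0.002]
ft_force: [-0.2, -1.2, 0.3]
grip_width: 0.0
grasp_force: 0.0
t 23.6 board xy [  -4.2 -351.8] z 156.1 yaw 85.0 tilt [-0.003 -0.004 -1.   ] F [-0.2 -1.2  0.3] w 0.0
683 [387. 217.] on board: [80. 29.] in tray: [96. 23.]
513 [477. 292.] on board: [ -43. -160.] in tray: [ -34. -176.]
plate by 2..98% [-295.  -159.3] 526 tray~ 133.0
```

View pics/a4.png

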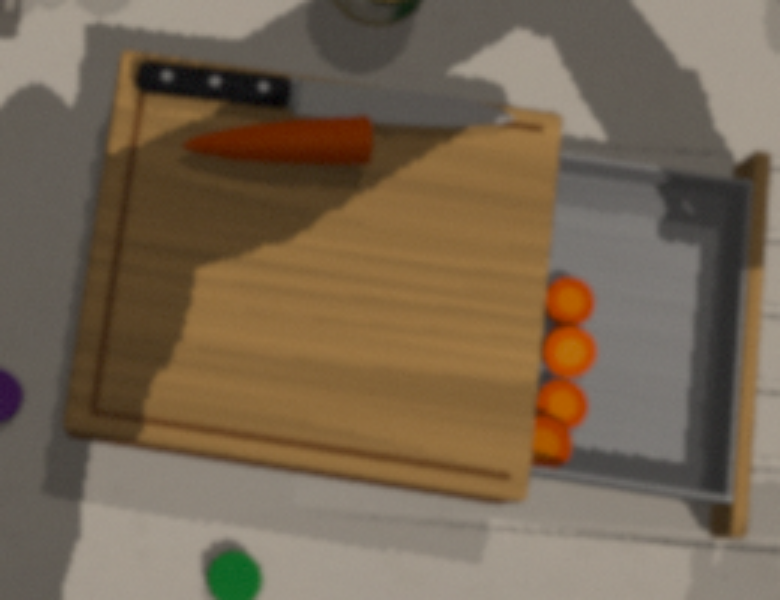

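All four rounds lie in the tray at crop (569,300), (569,352), (562,403) and (550,440), with the last one leaning slightly on its neighbour. Now I'll go down outside the plate and push the tray home.

```bash
python3 -m jog '[{"linear":[0,4,35],"delta_rot":[0,0,0],"grip":-1},{"linear":[0,0,35],"delta_rot":[0,0,0],"grip":-1},{"linear":[0,0,30],"delta_rot":[0,0,0],"grip":-1},{"linear":[0,0,12],"delta_rot":[0,0,0],"grip":-1},{"linear":[0,0,0],"delta_rot":[0,0,0],"grip":-1},{"linear":[10,0,0],"delta_rot":[0,0,0],"grip":-1},{"linear":[10,0,0],"delta_rot":[0,0,0],"grip":-1},{"linear":[6,0,0],"delta_rot":[0,0,0],"grip":-1},{"linear":[6,0,0],"delta_rot":[0,0,0],"grip":-1},{"linear":[0,0,0],"delta_rot":[0,0,0],"grip":-1}]'
python3 -m jog '[{"linear":[3,0,0],"delta_rot":[0,0,0],"grip":-1},{"linear":[4,0,0],"delta_rot":[0,0,0],"grip":-1},{"linear":[6,0,0],"delta_rot":[0,0,0],"grip":-1},{"linear":[6,0,0],"delta_rot":[0,0,0],"grip":-1},{"linear":[6,0,0],"delta_rot":[0,0,0],"grip":-1},{"linear":[6,0,0],"delta_rot":[0,0,0],"grip":-1},{"linear":[6,0,0],"delta_rot":[0,0,0],"grip":-1},{"linear":[4,0,0],"delta_rot":[0,0,0],"grip":-1},{"linear":[3,0,0],"delta_rot":[0,0,0],"grip":-1},{"linear":[0,0,0],"delta_rot":[0,0,0],"grip":-1}]'
python3 -c "
from h import *
st();d=rounds();tray(d)"
```

```text
time: 24.65
tcp_pos: [0.5308, -0.4102, 0.0462]
ee_rot: [0.0, 0.733, 0.68, 0.0]
ft_force: [0.5, -0.9, 0.4]
grip_width: -0.0001
grasp_force: 0.0
time: 25.65
tcp_pos: [0.5334, -0.3666, 0.0451]
ee_rot: [-0.001, 0.734, 0.68, 0.0]
ft_force: [0.9, -1.2, 0.3]
grip_width: 0.0001
grasp_force: 0.2
t 25.65 board xy [   3.5 -265.9] z 45.1 yaw 85.63 tilt [-0.     0.001 -1.   ] F [ 0.9 -1.2  0.3] w 0.0001
680 [387. 217.] on board: [80. 29.] in tray: [96. 23.]
plate by 2..98% [-253.7 -158.3] 443 tray~ 91.7
```

```bash
python3 -m jog '[{"linear":[4,0,0],"delta_rot":[0,0,0],"grip":-1},{"linear":[6,0,0],"delta_rot":[0,0,0],"grip":-1},{"linear":[7,0,0],"delta_rot":[0,0,0],"grip":-1},{"linear":[7,0,0],"delta_rot":[0,0,0],"grip":-1},{"linear":[7,0,0],"delta_rot":[0,0,0],"grip":-1},{"linear":[7,0,0],"delta_rot":[0,0,0],"grip":-1},{"linear":[7,0,0],"delta_rot":[0,0,0],"grip":-1},{"linear":[7,0,0],"delta_rot":[0,0,0],"grip":-1},{"linear":[7,0,0],"delta_rot":[0,0,0],"grip":-1},{"linear":[7,0,0],"delta_rot":[0,0,0],"grip":-1}]'
python3 -m jog '[{"linear":[6,0,0],"delta_rot":[0,0,0],"grip":-1},{"linear":[6,0,0],"delta_rot":[0,0,0],"grip":-1},{"linear":[5,0,0],"delta_rot":[0,0,0],"grip":-1},{"linear":[4,0,0],"delta_rot":[0,0,0],"grip":-1},{"linear":[3,0,0],"delta_rot":[0,0,0],"grip":-1},{"linear":[2,0,0],"delta_rot":[0,0,0],"grip":-1},{"linear":[0,0,0],"delta_rot":[0,0,0],"grip":-1},{"linear":[0,0,0],"delta_rot":[0,0,0],"grip":-1}]'
python3 -c "
from h import *
st();d=rounds();tray(d)"
```

```text
time: 26.7
tcp_pos: [0.5382, -0.3017, 0.0452]
ee_rot: [-0.0, 0.734, 0.679, -0.0]
ft_force: [0.3, -1.7, -1.1]
grip_width: -0.0001
grasp_force: 1.2
time: 27.5
tcp_pos: [0.5402, -0.2756, 0.0453]
ee_rot: [-0.001, 0.734, 0.679, 0.0]
ft_force: [-0.1, 1.0, 0.0]
grip_width: -0.0
grasp_force: 0.1
t 27.5 board xy [   3.3 -174.7] z 45.3 yaw 85.58 tilt [-0.     0.001 -1.   ] F [-0.1  1.   0. ] w -0.0
694 [387. 217.] on board: [79. 29.] in tray: [96. 24.]
plate by 2..98% [-163.2 -155.3] 137 tray~ 1.2
```

```bash
python3 -m jog '[{"linear":[1,0,0],"delta_rot":[0,0,0],"grip":-1},{"linear":[1,0,0],"delta_rot":[0,0,0],"grip":-1},{"linear":[1,0,0],"delta_rot":[0,0,0],"grip":-1},{"linear":[0,0,0],"delta_rot":[0,0,0],"grip":-1},{"linear":[0,0,0],"delta_rot":[0,0,0],"grip":-1}]'
```

```text
time: 28.05
tcp_pos: [0.5404, -0.2735, 0.0453]
ee_rot: [0.0, 0.734, 0.679, -0.0]
ft_force: [-0.2, -1.7, 0.8]
grip_width: -0.0001
grasp_force: 1.0
```

```bash
python3 -m jog '[{"linear":[1,0,0],"delta_rot":[0,0,0],"grip":-1},{"linear":[1,0,0],"delta_rot":[0,0,0],"grip":-1},{"linear":[1,0,0],"delta_rot":[0,0,0],"grip":-1},{"linear":[0,0,0],"delta_rot":[0,0,0],"grip":-1},{"linear":[0,0,0],"delta_rot":[0,0,0],"grip":-1}]'
python3 -m jog '[{"linear":[-10,0,0],"delta_rot":[0,0,0],"grip":-1},{"linear":[-20,0,0],"delta_rot":[0,0,0],"grip":-1},{"linear":[-40,0,0],"delta_rot":[0,0,0],"grip":-1},{"linear":[-40,0,-30],"delta_rot":[0,0,0],"grip":-1},{"linear":[-40,0,-30],"delta_rot":[0,0,0],"grip":-1},{"linear":[-30,0,-30],"delta_rot":[0,0,0],"grip":-1},{"linear":[0,0,-30],"delta_rot":[0,0,0],"grip":-1},{"linear":[0,0,0],"delta_rot":[0,0,0],"grip":-1},{"linear":[0,0,0],"delta_rot":[0,0,0],"grip":-1}]'
python3 -c "
from h import *
st();d=rounds();tray(d);cv2.imwrite('pics/a5.png',d['frame'])"
```

```text
time: 28.55
tcp_pos: [0.5404, -0.2733, 0.0454]
ee_rot: [0.001, 0.735, 0.679, -0.001]
ft_force: [-0.0, -5.8, -2.8]
grip_width: 0.0001
grasp_force: 3.0
time: 29.45
tcp_pos: [0.5281, -0.4484, 0.166]
ee_rot: [0.0, 0.733, 0.68, 0.001]
ft_force: [0.1, 0.6, -0.9]
grip_width: -0.0002
grasp_force: 0.0
t 29.45 board xy [   4.5 -347.9] z 166.0 yaw 85.65 tilt [ 0.002  0.001 -1.   ] F [ 0.1  0.6 -0.9] w -0.0002
650 [387. 216.] on board: [80. 29.] in tray: [96. 23.]
plate by 2..98% [-161.  -155.2] 98 tray~ -1.0
```

View pics/a5.png

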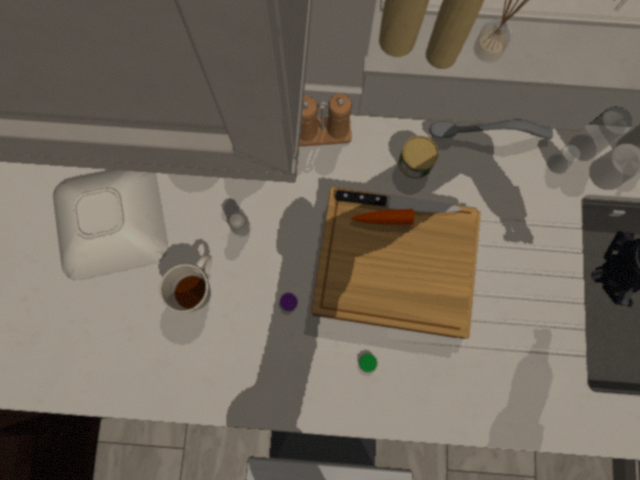

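The tray is against its stop (contact force rose to 5.8 N), no rounds are visible outside, and the carrot, knife, shaker, mug and tin look unmoved. The arm is clear of everything.

```bash
python3 -c "
from cell import ticket
print(ticket.finish_job())"
```

```text
the job is handed in; nothing more can be done
None
```

I swept all four rounds into the tray, pushed it home to its stop, saw nothing else move in the last picture, and handed the job in at about 29.5 s; no verdict was returned.

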